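# Load a film cassette and index the loader's flywheel

## Robot

A 6-joint arm with a two-finger parallel gripper is mounted at the origin on the work surface. World frame = base frame: x ahead of the robot, y to its left, z up, the work surface at z = 0. Lengths are in m, angles in degrees, forces in N, time in s.
With the tool pointing down it reaches from about 0.4 to 0.825 m from the base axis. Payload 7 kg.
Tool frame: the origin (TCP) lies midway between the tips of the shut fingers; the grasp point (between the pads) lies 19 mm behind it; z points along the fingers, y is the direction in which the jaws open and shut (so a half turn about z gives the same grasp; the last joint's range is limited). The gripper opens to 88 mm and grips with 3 to 60 N. Pads are 19 mm wide; open, the fingers measure 130 mm over their backs; the gripper's body (78 mm by 193 mm) begins 47 mm behind the grasp point.
Start: joints at [-50.071, 20.546, 0.682, 0, -70.136, -16.507], TCP at [0.268, -0.619, 0.195] pointing down, gripper open.
Joint ranges: [-176.03, 176.03], [-82.01, 121.73], [-58.28, 71.71], [-173.87, 95.51], [-174.79, -0.11], [-173.66, 173.66]. Speed limits (degrees/s): [136.94, 136.94, 172.46, 180, 180, 180].

## Interface

Orientations are given as [roll, pitch, yaw] about the fixed x, y, z axes, in that order (R = Rz(yaw) Ry(pitch) Rx(roll)).
In Python, from plant import r gives the robot as it stands. The module is installed in compiled form; this text tells all that it offers.
- The arm moves only by the tool send_rows, never from a script. Its argument "motion" is a list of rows, each an object with "travel": the shift along the tool's x, y, z in m, a list of three; "spin": the turn about the tool's z in degrees. In form: [{"travel": [tx, ty, tz], "spin": spin}, ...]. A call has 1 to 5 rows; each row shifts and turns the pose as measured when the row begins, along the tool's axes as they then stand; what a row does not reach is not made up. A row lasts 1/12 s, in which the tool goes at most 41.7 mm and 7.16 degrees, less where a joint would pass 70% of its speed; a pose out of reach is approached as far as the arm can. A call is refused whole if a number of a shift passes 0.0417 or a number of a turn 7.16, either way. A call with a gripper value outside its range is refused whole. "gripper" is the gripper command: -1 is shut, 1 is fully open, values between are in proportion, set as the call begins (left out, the last holds). The fingers move at their own pace and stop on an object; "squeeze" is the grip in N (left out, the last holds). Time passes only in rows, so rows that do not move let the fingers close. It gives the time, the measured TCP pose, the force and the opening at its end, in the units of the state.
- r.get_state(): the state, without advancing time (a new reading comes with each control period).
- r.capture(name): name is "scene" or "top" or "wrist"; returns (picture, depth): 480x640x3 uint8, blue, green, red; 480x640 float32, m along the optical axis (not along the pixel's ray), 0 where there is no reading.
- r.get_calibration(name): a dict with "fov_y" (degrees; the focal length in pixels is half the picture's height over the tangent of half this angle, whatever the lens; pixels are square), "cx", "cy" (the principal point, pixels), "origin" and "orientation" of the camera in the world. Camera axes: x right, y down, z forward; pixel columns grow to the right and rows downward; lengths in m; the calibration is good to about 2 mm. A picture is of the moment at which its call begins: read the wrist's pose just before it. get_calibration takes no time and is no camera call; for the wrist camera it gives the pose at the moment of the call.
- r.close_job(): hands the job in, once; it reports no verdict.
Trained networks look in the newest picture that a camera, given by its name, has taken for a name from the list of things; names that differ only in an ending like _2 or _b are one class to them, and where a whole thing is asked for, a point or a joint stands for the part that bears it (a point fixed in the world has none). Each returns a list of dicts, best first, with "conf" (0 to 1); they miss things now and then, are a little off and sometimes report something else, mostly with a low value. They report only what shows in the picture. A call takes as long as a camera call. They do not tell look-alikes from the thing itself.
- r.boxes_of(camera, target): "at" ([x, y, z] in m, in the coordinates of the camera as it stood for that picture, good to about 4 mm: the middle of the surface that is visible of it).
- r.pinpoint(camera, target): "at" ([x, y, z] in m, in the coordinates of the camera as it stood for that picture, good to about 4 mm: a listed point, or the origin of a listed thing).
The state is a dict: "time_s": time; "joints": joint angles; "qd": joint speeds; "joint_torque": joint torques, N m; "tcp_pos": TCP position; "eef_rot": TCP orientation; "contact_force": force on the tool from outside, world axes, zero at the start; "moment": the same for the moment, N m; "gripper_width": finger opening in m.
Only numpy, scipy, OpenCV 4.12 (cv2) and the standard library are available. Lean on these libraries where they do the work, as an engineer would, in place of code of your own. Each camera call takes 0.05 s, during which the arm holds its last target. There are 200 camera calls.

## Task

Stand the silver film cassette with the orange band upright on the floor of the loader's orange-ringed round pocket and let go of it. Then, holding the red knob, turn the loader's flywheel clockwise (seen from above): after some free play it turns hard, so feel for the resistance to peak and fall away, stop there just past the peak, before it starts to run on by itself, and let go so that it stays. Leave the camera, the two canisters and the tin where they are.

Things in the scene. Friction and masses are not known exactly. Their poses are not given: they have to be found in the camera images.
- loader: Film loader: dark blue-grey box, 115 (x) x 190 (y) x 50 mm high, fixed to the shelf. Origin: centre of its underside. The flywheel is on its +y half, the cassette pocket on its -y half.
- pocket (a point): Centre of the mouth of the round pocket in the loader's top, ringed in orange, 62 mm from the loader's centre along its -y. 31 mm across, 16 mm deep, mouth 50 mm above the shelf, chamfered 2 mm. With the cassette standing in it, the cassette's middle is 8 mm above this point.
- cassette_mid (a point): Middle (24 mm above its foot) of the loose film cassette, which stands upright on the shelf: silver cylinder 25 mm across and 42 mm high with an orange band, and on top a black boss 14 mm across and 6 mm high (48 mm in all); about 30 g. z is up.
- axle (a point): Centre of the upper face of the aluminium flywheel (110 mm across, 14 mm thick, upper face 74 mm above the shelf), on its upright axle, 35 mm from the loader's centre along its +y. A flat hub 24 mm across stands 3 mm above that face.
- knob_mid (a point): Middle of the upright red crank knob on the flywheel: 20 mm across, 40 mm high (74 to 114 mm above the shelf), its axis 42 mm from the axle. It spins freely on its own pin, so it can be held at a constant wrist angle. Let go before or at the resistance peak, the cam turns the wheel back; let go 0.85 to 1.3 rad after take-up, friction holds it.
- flywheel: The flywheel that carries the knob; origin on the axle, z up. Turned clockwise it runs free (0.5 N at the knob) for an unknown 0.1 to 1.6 rad, then takes up a weighted cam (joint cam, not measured, 0 rad at take-up) at an unknown angle. The force along the knob's path then climbs to a peak of about 10 N (0.37 rad after take-up) and falls away to 1 or 2 N of plain friction (0.9 to 1.25 rad); from 1.38 rad it runs on.
- camera: Silver plastic film camera standing on its base, 34 (x) x 116 (y) x 62 mm high, lens towards +x. Origin: centre of its underside. Not to be moved.
- canister_a: Black film canister with a grey lid, 34 mm across, 52 mm high, upright. Origin: centre of its underside. Not to be moved.
- canister_b: Black film canister with a black lid, 34 mm across, 52 mm high, upright. Origin: centre of its underside. Not to be moved.
- tin: Round aluminium tin with screw lid, 72 mm across, 34 mm high. Origin: centre of its underside. Not to be moved.
Mind the look-alikes: they are no part of the job. What is shaped like the loader but green or purple is not meant.

How it is judged (in metres and radians):
On the way, in this order (a step that is already met when the one before it is completed fails the run):
1. the cassette stands free in the pocket (horizontal distance between cassette_mid and pocket below 0.006 m and z of cassette_mid in the frame of pocket below 0.011 m and angle between cassette_mid's own z axis and vertical below 0.12 rad and contact force between the fingers and cassette below 0.1 N), for 0.2 s.
2. the flywheel is turned past its resistance peak (value of joint cam above 0.6 rad), for 0.1 s.
At the end, for the whole second after the job is handed in: The cassette stands upright (within 0.12 rad) on the floor of the pocket, within 6 mm of its centre; the flywheel's cam rests just past the peak, 0.8 to 1.3 rad after take-up, where the resistance has fallen away (horizontal distance between cassette_mid and pocket below 0.006 m and z of cassette_mid in the frame of pocket below 0.011 m and angle between cassette_mid's own z axis and vertical below 0.12 rad and value of joint cam between 0.8 and 1.3 rad and velocity of joint cam between -0.03 and 0.03 rad/s); the robot touches nothing.
It fails at once if the flywheel is turned so far that its cam runs on (1.38 rad after take-up) (value of joint cam above 1.38 rad).
It fails at once if the silver camera is moved by more than 25 mm or tipped (distance of camera from where it was at the start of the episode above 0.025 m or angle between camera's own z axis and vertical above 0.35 rad).
It fails at once if a black canister is moved by more than 25 mm or tipped (distance of canister_a from where it was at the start of the episode above 0.025 m or angle between canister_a's own z axis and vertical above 0.35 rad).
It fails at once if a black canister is moved by more than 25 mm or tipped (distance of canister_b from where it was at the start of the episode above 0.025 m or angle between canister_b's own z axis and vertical above 0.35 rad).
It fails at once if the tin is moved by more than 25 mm or tipped (distance of tin from where it was at the start of the episode above 0.025 m or angle between tin's own z axis and vertical above 0.35 rad).
It also fails if it takes over 64 s, if anything falls off the work surface, if the arm or the gripper's body presses on something with over 40 N, if the wrist force passes 120 N, or if a joint passes its speed limit or range.

## Working session

There is one attempt and no reset: what is moved stays moved. The work goes in short steps, Python scripts to look and compute and a tool call to move; the robot and the scene stay as the last step left them, time stands still between calls to the robot, and variables do not carry over. Pictures are saved under pics/ and viewed, about 8 in all and at most 12, crops included, and the job is handed in when it is done.

Besides the shell and the picture viewer there is one more tool, called after "Request:" by a JSON object that holds its "op" and its "data", one argument or row to a line. send_rows: Moves the arm, as the interface text tells. Its arguments: {"type":"object","properties":{"motion":{"type":"array"},"gripper":{"type":"number"},"squeeze":{"type":"number"}},"required":["motion"]}

```bash
mkdir -p pics
cat > h.py <<'E'
import numpy as np, cv2
from scipy.spatial.transform import Rotation as R
from plant import r
def cal(n):
    c=r.get_calibration(n); return c
def rot(c):
    o=np.array(c["orientation"],float)
    return o if o.shape==(3,3) else R.from_euler('xyz',o,degrees=True).as_matrix()
def w(c,p): return rot(c)@np.array(p)+np.array(c["origin"])
def px(c,d,u,v):
    f=240/np.tan(np.radians(c["fov_y"]/2)); z=d[int(v),int(u)]
    return w(c,[(u-c["cx"])/f*z,(v-c["cy"])/f*z,z])
def proj(c,P):
    f=240/np.tan(np.radians(c["fov_y"]/2)); q=rot(c).T@(np.array(P)-np.array(c["origin"]))
    return f*q[0]/q[2]+c["cx"],f*q[1]/q[2]+c["cy"]
E
python3 - <<'E'
from h import *
print(r.get_state())
for n in("scene","top"):
    c=cal(n);print(n,c)
    im,d=r.capture(n);cv2.imwrite(f"pics/{n}0.png",im);np.save(f"{n}.npy",d)
    for t in("loader","pocket","cassette_mid","axle","knob_mid","camera","canister_a","tin"):
        for o in r.pinpoint(n,t)[:3]:
            P=w(c,o["at"]);print(n,t,round(o["conf"],2),P.round(3),np.round(proj(c,P)))
E
```

```text
{'time_s': 0.0, 'joints': array([-5.00709229e+01,  2.05910769e+01,  6.33742407e-01, -2.06678880e-02,
       -7.01358023e+01, -1.65065328e+01]), 'qd': array([ 0.0462755 ,  0.02995324,  0.02454057,  0.09751751, -0.00744465,
        0.01309046]), 'joint_torque': array([ 1.91359875e-03, -5.82714272e+01,  2.93061680e+01,  6.99740097e+00,
        6.91430309e-03, -1.99353390e-04]), 'tcp_pos': array([ 0.26807199, -0.61889241,  0.19402481]), 'eef_rot': array([ 1.79905181e+02, -7.83669915e-03, -1.56584488e+02]), 'contact_force': array([0.46740849, 0.11690877, 0.26104143]), 'moment': array([ 0.00540658,  0.00667109, -0.02371525]), 'gripper_width': 0.08758152890669996}
scene {'fov_y': 56.19338932143131, 'cx': 320.93607690208967, 'cy': 243.9827536720201, 'origin': array([ 1.0330916 , -0.29221641,  0.63530808]), 'orientation': array([-133.00764117,   -0.55070766,   57.78622918])}
scene loader 0.89 [ 0.769  0.207 -0.002] [477. 320.]
scene loader 0.83 [ 0.543  0.119 -0.002] [361. 261.]
scene loader 0.82 [0.315 0.194 0.   ] [330. 191.]
scene pocket 0.94 [0.536 0.06  0.047] [335. 252.]
scene pocket 0.
[... 958 characters left out ...]
32.]
top pocket 0.88 [0.78  0.145 0.05 ] [247. 118.]
top pocket 0.76 [0.539 0.054 0.049] [295. 254.]
top pocket 0.71 [0.317 0.129 0.05 ] [244. 392.]
top cassette_mid 0.57 [ 0.532 -0.247  0.023] [472. 262.]
top axle 0.9 [0.767 0.24  0.075] [189. 118.]
top axle 0.87 [0.323 0.226 0.077] [178. 389.]
top axle 0.67 [0.548 0.149 0.073] [236. 245.]
top knob_mid 0.97 [0.773 0.284 0.1  ] [158. 108.]
top knob_mid 0.86 [0.514 0.177 0.099] [213. 264.]
top knob_mid 0.59 [0.333 0.262 0.091] [152. 383.]
top camera 0.91 [ 0.777  0.003 -0.001] [327. 132.]
top canister_a 0.8 [ 0.372 -0.2    0.003] [445. 358.]
top canister_a 0.68 [ 0.663 -0.239  0.001] [461. 192.]
top tin 0.79 [ 0.51   0.292 -0.   ] [162. 272.]
```

View pics/scene0.png

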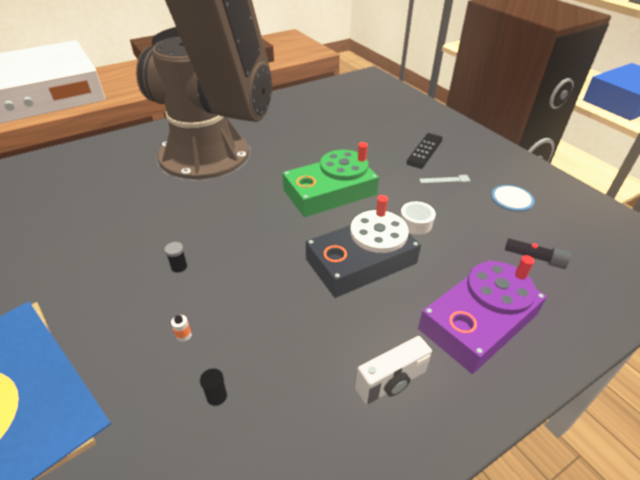

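View pics/top0.png

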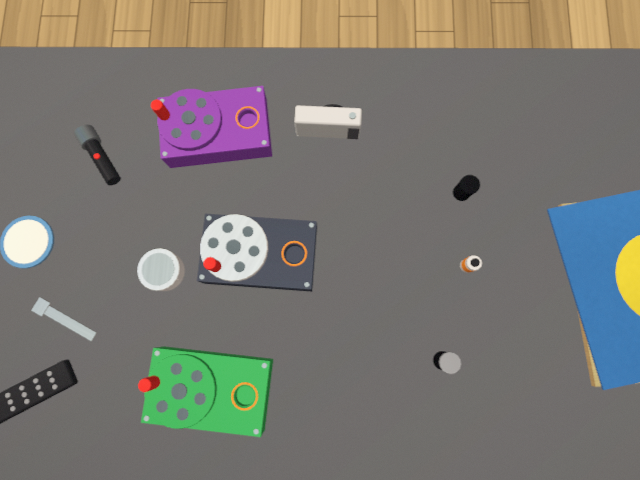

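Three loader-shaped things in the top view: purple (215,125), dark blue-grey (260,253) and green (207,392). The dark one fits the description. The only silver cassette with an orange band is at (472,263). I'll confirm both in one crop and plan the first move.

```bash
cat >> h.py <<'E'
import json
def plan(P,yaw,n=None):
    s=r.get_state(); p=np.array(s["tcp_pos"]);y0=s["eef_rot"][2]
    dy=(yaw-y0+180)%360-180; d=np.array(P)-p
    n=n or int(np.ceil(max(np.linalg.norm(d)/.04,abs(dy)/7.1,1)))
    print("t",round(s["time_s"],2),"tcp",p.round(4),"rot",s["eef_rot"].round(2),"f",s["contact_force"].round(2),"w",round(s["gripper_width"],4))
    for i in range(n):
        M=R.from_euler('xyz',[s["eef_rot"][0],s["eef_rot"][1],y0+dy*i/n],degrees=True).as_matrix()
        print(json.dumps({"travel":[round(float(x),4) for x in M.T@(d/n)],"spin":round(-dy/n,2)}))
E
python3 - <<'E'
from h import *
im=cv2.imread("pics/top0.png")
a=cv2.resize(im[200:310,185:335],None,fx=3,fy=3,interpolation=2);b=cv2.resize(im[225:300,435:510],(330,330),interpolation=2)
cv2.imwrite("pics/crop1.png",np.hstack([a,b]))
plan([0.53,-0.2445,0.17],-90)
E
```

```text
t 0.9 tcp [ 0.2683 -0.6194  0.195 ] rot [-180.      0.   -156.58] f [ 0.11 -0.02 -0.23] w 0.0877
{"travel": [-0.0324, 0.02, 0.0021], "spin": -5.55}
{"travel": [-0.0342, 0.0168, 0.0021], "spin": -5.55}
{"travel": [-0.0357, 0.0134, 0.0021], "spin": -5.55}
{"travel": [-0.0368, 0.0099, 0.0021], "spin": -5.55}
{"travel": [-0.0376, 0.0063, 0.0021], "spin": -5.55}
{"travel": [-0.038, 0.0026, 0.0021], "spin": -5.55}
{"travel": [-0.0381, -0.0011, 0.0021], "spin": -5.55}
{"travel": [-0.0378, -0.0048, 0.0021], "spin": -5.55}
{"travel": [-0.0372, -0.0084, 0.0021], "spin": -5.55}
{"travel": [-0.0362, -0.0119, 0.0021], "spin": -5.55}
{"travel": [-0.0349, -0.0154, 0.0021], "spin": -5.55}
{"travel": [-0.0332, -0.0187, 0.0021], "spin": -5.55}
```

View pics/crop1.png

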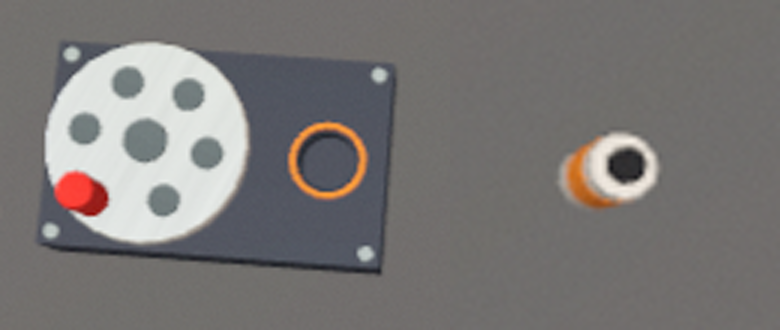

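The crop confirms it: dark blue-grey loader with aluminium flywheel and red knob, and the silver cassette with its orange band. Moving over the cassette.

Request:
{"op": "send_rows", "data": {
  "motion": [
    {"travel": [-0.032,0.02,0.002],"spin": -5.6},
    {"travel": [-0.034,0.017,0.002],"spin": -5.6},
    {"travel": [-0.036,0.013,0.002],"spin": -5.6},
    {"travel": [-0.037,0.01,0.002],"spin": -5.6},
    {"travel": [-0.038,0.006,0.002],"spin": -5.6}
  ],
  "gripper": 1
}}

```text
time_s: 1.32
tcp_pos: [0.3756, -0.4632, 0.1831]
eef_rot: [180.0, -0.1, -128.2]
contact_force: [0.4, -0.6, -0.6]
gripper_width: 0.0876
```

Request:
{"op": "send_rows", "data": {
  "motion": [
    {"travel": [-0.038,0.003,0.002],"spin": -5.6},
    {"travel": [-0.038,-0.001,0.002],"spin": -5.6},
    {"travel": [-0.038,-0.005,0.002],"spin": -5.6},
    {"travel": [-0.037,-0.008,0.002],"spin": -5.6},
    {"travel": [-0.036,-0.012,0.002],"spin": -5.6}
  ]
}}

```text
time_s: 1.73
tcp_pos: [0.4845, -0.2963, 0.1737]
eef_rot: [-179.9, -0.1, -98.8]
contact_force: [0.8, -1.3, -0.5]
gripper_width: 0.0876
```

```bash
python3 -c "
from h import *
plan([0.53,-0.2445,0.17],-90)"
```

```text
t 1.73 tcp [ 0.4845 -0.2963  0.1737] rot [-1.7992e+02 -1.1000e-01 -9.8770e+01] f [ 0.85 -1.27 -0.46] w 0.0876
{"travel": [-0.0291, -0.0185, 0.0018], "spin": -4.39}
{"travel": [-0.0276, -0.0207, 0.0018], "spin": -4.39}
```

Request:
{"op": "send_rows", "data": {
  "motion": [
    {"travel": [-0.029,-0.0185,0.002],"spin": -4.4},
    {"travel": [-0.028,-0.021,0.002],"spin": -4.4},
    {"travel": [0,0,0],"spin": 0}
  ]
}}

```text
time_s: 1.98
tcp_pos: [0.535, -0.2361, 0.1703]
eef_rot: [-179.8, -0.1, -88.9]
contact_force: [-0.4, -1.5, 0.1]
gripper_width: 0.0879
```

Run:
```python
from h import *
c=cal("wrist"); im,d=r.capture("wrist"); cv2.imwrite("pics/w1.png",im); print(c)
for o in r.pinpoint("wrist","cassette_mid"): print(o["conf"],w(c,o["at"]).round(4),proj(c,w(c,o["at"])))
# points between z .03 and .055
f=240/np.tan(np.radians(c["fov_y"]/2)); v,u=np.mgrid[:480,:640]
P=np.stack([(u-c["cx"])/f*d,(v-c["cy"])/f*d,d],-1)@rot(c).T+c["origin"]
for lo,hi in((.02,.038),(.039,.044),(.045,.051)):
    m=(d>0)&(P[...,2]>lo)&(P[...,2]<hi)&(np.hypot(P[...,0]-.53,P[...,1]+.245)<.035)
    q=P[m]
    if len(q): print(lo,len(q),q.mean(0).round(4),q.min(0).round(4),q.max(0).round(4),((q.min(0)+q.max(0))/2).round(4))
plan([.53,-.2445,.022],-90)
```

```text
{'fov_y': 60.34682674936487, 'cx': 322.65282105587613, 'cy': 242.20647063643295, 'origin': array([ 0.53562101, -0.30092885,  0.36075572]), 'orientation': array([ 165.92693154,    0.25511873, -178.80216655])}
0.94 [ 0.5311 -0.2437  0.0232] (np.float64(328.45841287691354), np.float64(210.15476579112214))
0.02 101 [ 0.5294 -0.2534  0.0298] [ 0.5163 -0.2562  0.0206] [ 0.5407 -0.2464  0.0373] [ 0.5285 -0.2513  0.0289]
0.039 486 [ 0.5286 -0.2444  0.0424] [ 0.5167 -0.2557  0.0392] [ 0.5403 -0.2311  0.044 ] [ 0.5285 -0.2434  0.0416]
0.045 268 [ 0.5284 -0.2437  0.0485] [ 0.5217 -0.2505  0.0452] [ 0.5348 -0.2364  0.0509] [ 0.5283 -0.2434  0.0481]
t 2.08 tcp [ 0.5325 -0.2385  0.1704] rot [-1.7985e+02 -1.3000e-01 -8.9220e+01] f [-1.1   0.29  0.05] w 0.0877
{"travel": [0.0014, 0.0007, 0.0371], "spin": 0.2}
{"travel": [0.0014, 0.0007, 0.0371], "spin": 0.2}
{"travel": [0.0014, 0.0007, 0.0371], "spin": 0.2}
{"travel": [0.0014, 0.0007, 0.0371], "spin": 0.2}
```

View pics/w1.png

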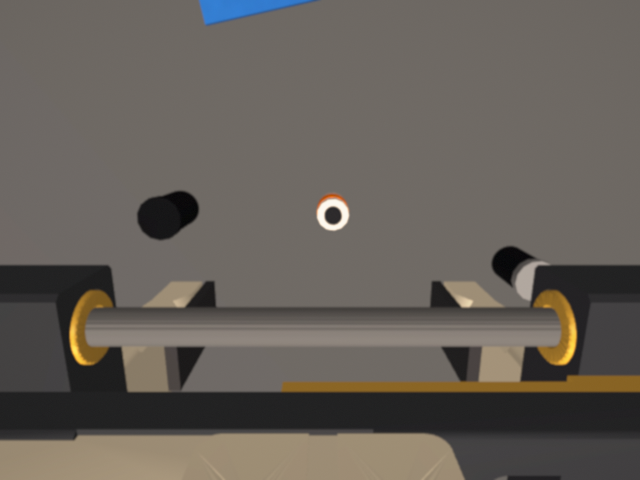

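The wrist picture shows the cassette at (333,213), between the fingers and clear of both canisters at (165,215) and (520,270). Depth puts it at (0.5285, -0.2436). Descending.

Request:
{"op": "send_rows", "data": {
  "motion": [
    {"travel": [0.002,0.002,0.038],"spin": 0.4},
    {"travel": [0.002,0.001,0.038],"spin": 0.4},
    {"travel": [0.001,0.001,0.037],"spin": 0},
    {"travel": [0,0,0.025],"spin": 0},
    {"travel": [0,0,0.005],"spin": 0}
  ]
}}

```text
time_s: 2.5
tcp_pos: [0.531, -0.2486, 0.0283]
eef_rot: [-179.2, -0.3, -90.4]
contact_force: [-0.7, -0.2, -0.1]
gripper_width: 0.0874
```

```bash
python3 -c "
from h import *
plan([0.5285,-0.2436,0.020],-90,1)"
```

```text
t 2.5 tcp [ 0.531  -0.2486  0.0283] rot [-179.18   -0.29  -90.43] f [-0.66 -0.2  -0.07] w 0.0874
{"travel": [-0.005, 0.0026, 0.0083], "spin": -0.43}
```

Request:
{"op": "send_rows", "data": {
  "motion": [
    {"travel": [-0.005,0.0025,0.008],"spin": -0.4},
    {"travel": [0,0,0],"spin": 0},
    {"travel": [0,0,0],"spin": 0}
  ]
}}

```text
time_s: 2.75
tcp_pos: [0.5267, -0.2454, 0.02]
eef_rot: [-179.3, -0.3, -90.2]
contact_force: [0.8, -0.4, 0.2]
gripper_width: 0.0877
```

Request:
{"op": "send_rows", "data": {
  "motion": [
    {"travel": [-0.001,-0.0015,0],"spin": 0},
    {"travel": [0,0,0],"spin": 0},
    {"travel": [0,0,0],"spin": 0},
    {"travel": [0,0,0],"spin": 0},
    {"travel": [0,0,0],"spin": 0}
  ],
  "gripper": -1,
  "squeeze": 15
}}

```text
time_s: 3.17
tcp_pos: [0.5326, -0.2451, 0.0263]
eef_rot: [-178.8, -0.4, -90.2]
contact_force: [0.6, 0.0, -0.6]
gripper_width: 0.0597
```

Request:
{"op": "send_rows", "data": {
  "motion": [
    {"travel": [0,0,0],"spin": 0},
    {"travel": [0,0,0],"spin": 0},
    {"travel": [0,0,0],"spin": 0},
    {"travel": [0,0,0],"spin": 0},
    {"travel": [0,0,0],"spin": 0}
  ]
}}

```text
time_s: 3.58
tcp_pos: [0.5332, -0.2451, 0.0273]
eef_rot: [-178.7, -0.4, -90.2]
contact_force: [-0.3, -0.4, 0.3]
gripper_width: 0.0264
```

Request:
{"op": "send_rows", "data": {
  "motion": [
    {"travel": [0,0,0],"spin": 0},
    {"travel": [0,0,0],"spin": 0}
  ]
}}

```text
time_s: 3.75
tcp_pos: [0.5331, -0.245, 0.0271]
eef_rot: [-178.7, -0.4, -90.2]
contact_force: [0.5, 0.6, 0.5]
gripper_width: 0.0133
```

```bash
python3 -c "
from h import *
plan([0.5285,-0.2436,0.022],-90,1)"
```

```text
t 3.75 tcp [ 0.5331 -0.245   0.0271] rot [-178.68   -0.42  -90.18] f [0.47 0.62 0.46] w 0.0133
{"travel": [-0.0015, 0.0047, 0.005], "spin": -0.18}
```

The width is 13 mm, less than the 25 mm body, so I'm looking before going on.

Run:
```python
from h import *
a,_=r.capture("scene"); b,_=r.capture("wrist")
for o in r.pinpoint("wrist","cassette_mid"): print(o["conf"],w(cal("wrist"),o["at"]).round(4))
s=cal("scene");u,v=map(int,proj(s,[.53,-.245,.03])); 
x=cv2.resize(a[v-50:v+50,max(0,u-65):u+65],(400,308),interpolation=2)
y=cv2.resize(b,(400,300)); cv2.imwrite("pics/g1.png",np.vstack([x,y])); print(r.get_state()["gripper_width"],r.get_state()["tcp_pos"])
```

```text
0.57 [ 0.5333 -0.2433  0.0233]
0.002843969758188428 [ 0.5330936  -0.2450073   0.02707358]
```

View pics/g1.png

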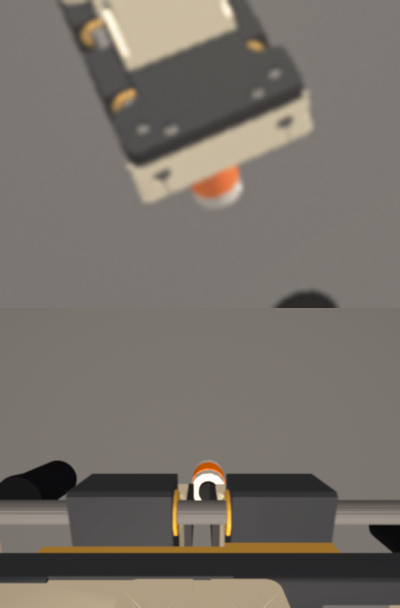

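Request:
{"op": "send_rows", "data": {
  "motion": [
    {"travel": [0,0,0],"spin": 0},
    {"travel": [0,0,0],"spin": 0}
  ]
}}

```text
time_s: 4.07
tcp_pos: [0.5331, -0.2451, 0.027]
eef_rot: [-178.7, -0.4, -90.2]
contact_force: [-0.3, 0.0, 0.5]
gripper_width: 0.0003
```

Run:
```python
from h import *
b,_=r.capture("wrist"); cv2.imwrite("pics/g2.png",cv2.resize(b[220:400,220:420],(800,720))[:600]); s=r.get_state();print(s["gripper_width"],s["tcp_pos"],s["contact_force"])
```

```text
0.0007216255838687069 [ 0.53308195 -0.24504029  0.02701102] [ 0.03083737  0.30310947 -0.50919708]
```

View pics/g2.png

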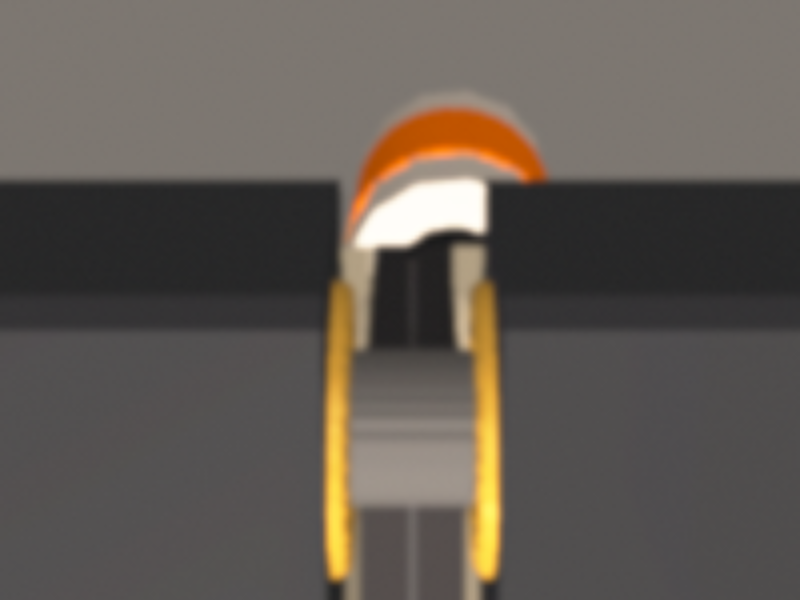

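Run:
```python
from h import *
c=cal("wrist"); im,d=r.capture("wrist"); s=r.get_state(); print(c["origin"],c["orientation"],s["tcp_pos"],s["eef_rot"],s["joints"])
M=R.from_euler('xyz',s["eef_rot"],degrees=True).as_matrix()
print("tcp px",proj(c,s["tcp_pos"]),"grasp px",proj(c,s["tcp_pos"]-M[:,2]*.019))
for u,v in((325,250),(333,260),(310,272),(323,265),(323,276),(323,296),(323,300),(324,285),(323,310)): print(u,v,im[v,u],px(c,d,u,v).round(4))
im,dt=r.capture("top"); ct=cal("top")
for o in r.pinpoint("top","cassette_mid"): print("top",o["conf"],w(ct,o["at"]).round(4))
im,dt=r.capture("scene"); ct=cal("scene")
for o in r.pinpoint("scene","cassette_mid"): print("scene",o["conf"],w(ct,o["at"]).round(4))
f=240/np.tan(np.radians(ct["fov_y"]/2)); v,u=np.mgrid[:480,:640]
P=np.stack([(u-ct["cx"])/f*dt,(v-ct["cy"])/f*dt,dt],-1)@rot(ct).T+ct["origin"]
hsv=cv2.cvtColor(im,cv2.COLOR_BGR2HSV)
m=(np.abs(P[...,0]-.53)<.06)&(np.abs(P[...,1]+.25)<.06)&(hsv[...,1]>150)&(hsv[...,0]<20)
print(m.sum(),P[m].mean(0),P[m].min(0),P[m].max(0))
```

```text
[ 0.52856349 -0.30890284  0.21779939] [166.22508912   1.34952107 179.89230761] [ 0.53306941 -0.24504035  0.0270109 ] [-178.68706799   -0.41830386  -90.17800095] [ -5.38617836  20.7644766  -23.88605174   0.42793746 -44.00477028
   4.90865081]
tcp px (np.float64(322.8764884644046), np.float64(276.3603422757543)) grasp px (np.float64(322.8712495953534), np.float64(290.3739300649441))
325 250 [  0  82 188] [ 0.5322 -0.2552  0.0155]
333 260 [133 145 163] [ 0.5282 -0.2557  0.035 ]
310 272 [ 89 143 238] [ 0.5389 -0.2495  0.034 ]
323 265 [151 166 180] [ 0.5327 -0.255   0.0409]
323 276 [249 253 255] [ 0.5326 -0.2505  0.0429]
323 296 [48 48 51] [ 0.5325 -0.2434  0.0491]
323 300 [47 47 50] [ 0.5325 -0.2415  0.0489]
324 285 [40 39 42] [ 0.5318 -0.2536  0.0633]
323 310 [71 76 79] [ 0.5304 -0.2754  0.1392]
scene 0.65 [ 0.5261 -0.2426  0.0207]
65 [ 0.53941894 -0.24373368  0.0174446 ] [ 0.53377006 -0.25487471  0.0107868 ] [ 0.5421201  -0.23228954  0.02614586]
```

Run:
```python
from h import *
c=cal("wrist"); im,d=r.capture("wrist"); s=r.get_state(); M=R.from_euler('xyz',s["eef_rot"],degrees=True).as_matrix()
for u in (311,318,328,336):
  for v in range(274,312,4): P=px(c,d,u,v); print(u,v,im[v,u],"W",P.round(4),"T",(M.T@(P-s["tcp_pos"])).round(4))
```

```text
311 274 [154 170 187] W [ 0.5381 -0.2506  0.0406] T [ 0.0057 -0.0054 -0.0134]
311 278 [246 253 255] W [ 0.538  -0.2497  0.0435] T [ 0.0048 -0.0053 -0.0163]
311 282 [167 194 215] W [ 0.5368 -0.2554  0.0651] T [ 0.0107 -0.0046 -0.0378]
311 286 [139 166 184] W [ 0.5366 -0.2554  0.0697] T [ 0.0107 -0.0045 -0.0425]
311 290 [125 151 169] W [ 0.5364 -0.2554  0.0739] T [ 0.0107 -0.0044 -0.0466]
311 294 [115 137 153] W [ 0.5362 -0.2552  0.0776] T [ 0.0106 -0.0043 -0.0504]
311 298 [114 136 150] W [ 0.5362 -0.2535  0.0771] T [ 0.0088 -0.0043 -0.0499]
311 302 [107 129 142] W [ 0.5362 -0.2523  0.0779] T [ 0.0076 -0.0043 -0.0507]
311 306 [ 92 108 119] W [ 0.5363 -0.2505  0.0773] T [ 0.0058 -0.0043 -0.0501]
311 310 [72 75 79] W [ 0.5329 -0.2753  0.1391] T [ 0.0311 -0.0024 -0.1118]
318 274 [249 253 255] W [ 0.5349 -0.2516  0.0435] T [ 0.0067 -0.0022 -0.0164]
318 278 [249 254 255] W [ 0.5349 -0.2497  0.0432] T [ 0.0048 -0.0022 -0.0161]
318 282 [69 75 82] W [ 0.5343 -0.254   0.0609] T [ 0.0092 -0.002  -0.0337]
318 286 [35 35 36] W [ 0.5341 -0.254   0.0655] T [ 0.0092 -0.0019 -0.0384]
318 290 [33 34 36
[... 1262 characters left out ...]
167]
336 278 [54 60 64] W [ 0.5269 -0.2501  0.0444] T [ 0.0052  0.0058 -0.0175]
336 282 [122 147 164] W [ 0.5271 -0.2554  0.0647] T [ 0.0106  0.0051 -0.0377]
336 286 [132 160 178] W [ 0.5271 -0.255   0.0684] T [ 0.0103  0.005  -0.0414]
336 290 [132 160 178] W [ 0.5271 -0.2551  0.0729] T [ 0.0104  0.0049 -0.0459]
336 294 [128 158 177] W [ 0.5272 -0.2555  0.078 ] T [ 0.0108  0.0047 -0.051 ]
336 298 [141 176 199] W [ 0.5272 -0.2541  0.0785] T [ 0.0095  0.0047 -0.0515]
336 302 [143 175 197] W [ 0.5272 -0.2523  0.0779] T [ 0.0077  0.0047 -0.0509]
336 306 [129 163 188] W [ 0.5271 -0.2508  0.078 ] T [ 0.0062  0.0048 -0.051 ]
336 310 [71 76 79] W [ 0.5278 -0.2752  0.1389] T [ 0.031   0.0027 -0.1117]
```

The jaws shut just above the cassette, which is untouched. The depth picture puts the real fingertips about 30 mm above the reported TCP. I'll open and re-measure the tips.

Request:
{"op": "send_rows", "data": {
  "motion": [
    {"travel": [0,0,0],"spin": 0},
    {"travel": [0,0,0],"spin": 0},
    {"travel": [0,0,0],"spin": 0},
    {"travel": [0,0,0],"spin": 0},
    {"travel": [0,0,0],"spin": 0}
  ],
  "gripper": 1
}}

```text
time_s: 4.83
tcp_pos: [0.5331, -0.245, 0.0271]
eef_rot: [-178.7, -0.4, -90.2]
contact_force: [0.2, 0.7, -0.2]
gripper_width: 0.0287
```

Request:
{"op": "send_rows", "data": {
  "motion": [
    {"travel": [0,0,0],"spin": 0},
    {"travel": [0,0,0],"spin": 0},
    {"travel": [0,0,0],"spin": 0},
    {"travel": [0,0,0],"spin": 0}
  ]
}}

```text
time_s: 5.17
tcp_pos: [0.5331, -0.245, 0.0271]
eef_rot: [-178.7, -0.4, -90.2]
contact_force: [-0.1, 0.7, 0.4]
gripper_width: 0.0551
```

Run:
```python
from h import *
c=cal("wrist"); im,d=r.capture("wrist"); s=r.get_state(); M=R.from_euler('xyz',s["eef_rot"],degrees=True).as_matrix()
print(s["tcp_pos"],s["eef_rot"],s["gripper_width"],s["contact_force"])
f=240/np.tan(np.radians(c["fov_y"]/2)); v,u=np.mgrid[:480,:640]
P=np.stack([(u-c["cx"])/f*d,(v-c["cy"])/f*d,d],-1)@rot(c).T+c["origin"]
T=(P-s["tcp_pos"])@M
np.save("T.npy",T)
m=(d>0)&(np.abs(T[...,1])<.07)&(np.abs(T[...,1])>.03)&(np.abs(T[...,0])<.015)&(T[...,2]<-.0)
print("fingers z range",m.sum(),np.percentile(T[m][:,2],[0,1,5,25,50,75,95,99,100]).round(4))
m=(d>0)&(np.hypot(P[...,0]-.53,P[...,1]+.245)<.03)&(P[...,2]>.038)&(P[...,2]<.052);q=P[m]
print(m.sum(),((q.min(0)+q.max(0))/2).round(4),q.min(0),q.max(0))
# finger tips vs world points nearby
t=(d>0)&(np.abs(T[...,1])<.075)&(P[...,2]>.012)&(P[...,2]<.12)&(np.abs(T[...,0])<.012)
vis=im.copy(); vis[t]=vis[t]//2+np.array([0,120,0],np.uint8); 
cv2.imwrite("pics/g3.png",vis)
a=cal("wrist"); print("tcp px",proj(a,s["tcp_pos"]+M@[0,.05,0]),proj(a,s["tcp_pos"]+M@[0,-.05,0]))
```

```text
[ 0.53308452 -0.24505684  0.02709513] [-178.6812017    -0.4206331   -90.17570783] 0.05909212531857115 [-0.35293531  0.15430871 -0.7331183 ]
fingers z range 5297 [-0.1233 -0.1224 -0.1218 -0.0991 -0.0844 -0.0537 -0.0408 -0.0375 -0.0312]
2034 [ 0.5283 -0.2459  0.0443] [ 0.51600719 -0.25601763  0.03809562] [ 0.5405028  -0.23586738  0.05056057]
tcp px (np.float64(425.85176822318584), np.float64(276.4589748585131)) (np.float64(220.00439557111974), np.float64(276.2133747138106))
```

View pics/g3.png

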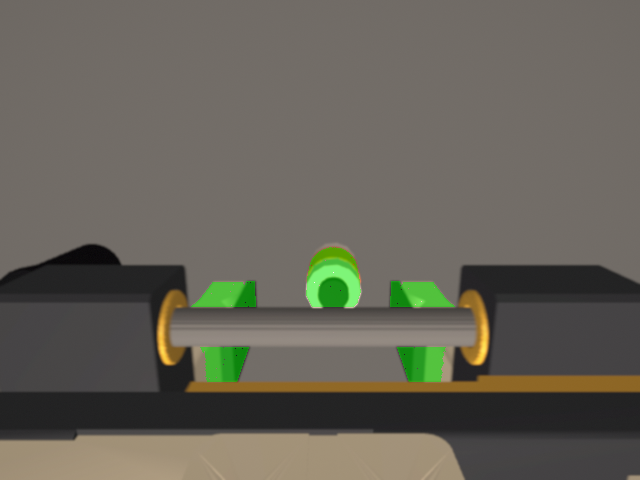

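The picture shows the fingertips at about (225,282) and (420,282), which is 31 mm short of the reported TCP. The cassette still stands at (333,290). So real tip z is reported z plus 0.031. I'll lower in steps, watching the force.

Request:
{"op": "send_rows", "data": {
  "motion": [
    {"travel": [-0.001,0.003,0.008],"spin": 0},
    {"travel": [0,0.002,0.008],"spin": 0},
    {"travel": [0,0,0.006],"spin": 0},
    {"travel": [0,0,0.004],"spin": 0},
    {"travel": [0,0,0],"spin": 0}
  ],
  "gripper": 1
}}

```text
time_s: 5.63
tcp_pos: [0.5276, -0.244, -0.0022]
eef_rot: [-178.7, -0.4, -90.2]
contact_force: [0.6, 0.0, 0.2]
gripper_width: 0.0866
```

Run:
```python
from h import *
c=cal("wrist"); im,d=r.capture("wrist"); s=r.get_state(); M=R.from_euler('xyz',s["eef_rot"],degrees=True).as_matrix()
f=240/np.tan(np.radians(c["fov_y"]/2)); v,u=np.mgrid[:480,:640]
P=np.stack([(u-c["cx"])/f*d,(v-c["cy"])/f*d,d],-1)@rot(c).T+c["origin"]; T=(P-s["tcp_pos"])@M
m=(d>0)&(np.abs(T[...,1])<.07)&(np.abs(T[...,1])>.02)&(np.abs(T[...,0])<.013)&(P[...,2]>.015)
print("tip z",np.percentile(P[m][:,2],[0,.2,1,5]).round(4))
m=(d>0)&(np.hypot(P[...,0]-.53,P[...,1]+.245)<.03)&(P[...,2]>.038)&(P[...,2]<.052)&(np.abs(P[...,0]-.53)<.02);q=P[m]
print(m.sum(),((q.min(0)+q.max(0))/2).round(4))
plan([.5285,-.244,-.011],-90,1)
```

```text
tip z [0.0278 0.0296 0.0319 0.0371]
1209 [ 0.5284 -0.2513  0.0442]
t 5.68 tcp [ 0.5277 -0.244  -0.0019] rot [-178.71   -0.41  -90.19] f [ 0.2   0.17 -0.62] w 0.0874
{"travel": [-0.0001, -0.0006, 0.0091], "spin": -0.19}
```

Request:
{"op": "send_rows", "data": {
  "motion": [
    {"travel": [0,-0.001,0.005],"spin": 0},
    {"travel": [0,0,0.003],"spin": 0},
    {"travel": [0,0,0],"spin": 0},
    {"travel": [0,0,0],"spin": 0}
  ],
  "gripper": -1
}}

```text
time_s: 6.02
tcp_pos: [0.5295, -0.2442, -0.0107]
eef_rot: [-178.7, -0.4, -90.2]
contact_force: [-0.5, -0.7, 0.5]
gripper_width: 0.0663
```

Request:
{"op": "send_rows", "data": {
  "motion": [
    {"travel": [0,0,0],"spin": 0},
    {"travel": [0,0,0],"spin": 0},
    {"travel": [0,0,0],"spin": 0},
    {"travel": [0,0,0],"spin": 0},
    {"travel": [0,0,0],"spin": 0}
  ]
}}

```text
time_s: 6.43
tcp_pos: [0.5301, -0.2443, -0.0101]
eef_rot: [-178.6, -0.4, -90.2]
contact_force: [1.1, 0.2, 0.5]
gripper_width: 0.0332
```

Request:
{"op": "send_rows", "data": {
  "motion": [
    {"travel": [0,0,0],"spin": 0},
    {"travel": [0,0,0],"spin": 0},
    {"travel": [0,0,0],"spin": 0}
  ]
}}

```text
time_s: 6.68
tcp_pos: [0.5301, -0.2443, -0.0097]
eef_rot: [-178.6, -0.4, -90.2]
contact_force: [-0.1, -0.3, -0.0]
gripper_width: 0.0237
```

Request:
{"op": "send_rows", "data": {
  "motion": [
    {"travel": [0,0,-0.01],"spin": 0},
    {"travel": [0,0,-0.02],"spin": 0},
    {"travel": [0,0,-0.025],"spin": 0},
    {"travel": [0,0,-0.02],"spin": 0},
    {"travel": [0,0,0],"spin": 0}
  ]
}}

```text
time_s: 7.1
tcp_pos: [0.5267, -0.2438, 0.069]
eef_rot: [-178.9, -0.4, -90.2]
contact_force: [0.2, -0.5, 0.3]
gripper_width: 0.0232
```

Run:
```python
from h import *
im,d=r.capture("top"); c=cal("top")
f=240/np.tan(np.radians(c["fov_y"]/2)); v,u=np.mgrid[:480,:640]
hsv=cv2.cvtColor(im,cv2.COLOR_BGR2HSV)
m=((hsv[...,0]<18)&(hsv[...,1]>140)&(hsv[...,2]>120)&(abs(u-295)<25)&(abs(v-254)<25)).astype(np.uint8)
e=cv2.fitEllipse(np.argwhere(m)[:,::-1].astype(np.float32)); ys,xs=np.nonzero(m); 
u0,v0=(xs.min()+xs.max())/2,(ys.min()+ys.max())/2; print(m.sum(),u0,v0,xs.min(),xs.max(),ys.min(),ys.max())
def onplane(u,v,z):
    ray=rot(c)@[(u-c["cx"])/f,(v-c["cy"])/f,1]; o=np.array(c["origin"]); return o+ray*(z-o[2])/ray[2]
print("pocket",onplane(u0,v0,.05))
P=np.stack([(u-c["cx"])/f*d,(v-c["cy"])/f*d,d],-1)@rot(c).T+c["origin"]
m=(d>0)&(abs(P[...,2]-.074)<.004)&(np.hypot(P[...,0]-.546,P[...,1]-.152)<.075);q=P[m];print("wheel",((q.min(0)+q.max(0))/2).round(4),q.min(0),q.max(0))
k=((hsv[...,0]<6)|(hsv[...,0]>174))&(hsv[...,1]>150)&(abs(u-213)<25)&(abs(v-264)<25)&(P[...,2]>.108);q=P[k];print("knob top",k.sum(),q.mean(0))
plan([.5375,.057-.0,.065],-95)
```

```text
163 293.5 253.0 281 306 241 265
pocket [0.5400951  0.05597439 0.05      ]
wheel [0.546  0.1523 0.0741] [0.49145472 0.09782358 0.07012799] [0.6005959  0.20667852 0.07799119]
knob top 123 [0.51271123 0.17897995 0.11413085]
t 7.15 tcp [ 0.5262 -0.2435  0.0676] rot [-178.92   -0.4   -90.18] f [-0.58 -0.28 -0.01] w 0.0234
{"travel": [-0.0376, -0.0013, 0.0001], "spin": 0.6}
{"travel": [-0.0376, -0.0009, 0.0001], "spin": 0.6}
{"travel": [-0.0376, -0.0005, 0.0001], "spin": 0.6}
{"travel": [-0.0376, -0.0001, 0.0001], "spin": 0.6}
{"travel": [-0.0376, 0.0003, 0.0001], "spin": 0.6}
{"travel": [-0.0376, 0.0007, 0.0], "spin": 0.6}
{"travel": [-0.0376, 0.0011, 0.0], "spin": 0.6}
{"travel": [-0.0376, 0.0015, 0.0], "spin": 0.6}
```

Request:
{"op": "send_rows", "data": {
  "motion": [
    {"travel": [-0.03,-0.001,0],"spin": 0.8},
    {"travel": [-0.037,-0.001,0],"spin": 0.8},
    {"travel": [-0.038,-0.001,0],"spin": 0.8},
    {"travel": [-0.038,0,0],"spin": 0.8},
    {"travel": [-0.038,0,0],"spin": 0.8}
  ]
}}

```text
time_s: 7.57
tcp_pos: [0.5341, -0.063, 0.0662]
eef_rot: [-178.9, -0.3, -95.0]
contact_force: [0.5, 0.7, -1.5]
gripper_width: 0.0236
```

Request:
{"op": "send_rows", "data": {
  "motion": [
    {"travel": [-0.038,0.001,0],"spin": 0},
    {"travel": [-0.032,0,0],"spin": 0},
    {"travel": [-0.02,0,0],"spin": 0},
    {"travel": [0,0,0],"spin": 0},
    {"travel": [0,0,0],"spin": 0}
  ]
}}

```text
time_s: 7.98
tcp_pos: [0.5393, 0.0377, 0.0644]
eef_rot: [-179.0, -0.3, -94.7]
contact_force: [-0.7, -0.3, -0.1]
gripper_width: 0.0236
```

Run:
```python
from h import *
plan([.539,.056,.06],-94.5,1)
c=cal("wrist"); im,d=r.capture("wrist"); cv2.imwrite("pics/p1.png",im)
for t in("pocket","cassette_mid","axle"):
  for o in r.pinpoint("wrist",t)[:2]: print(t,round(o["conf"],2),w(c,o["at"]).round(4),np.round(proj(c,w(c,o["at"]))))
```

```text
t 7.98 tcp [0.5393 0.0377 0.0644] rot [-178.98   -0.34  -94.68] f [-0.72 -0.34 -0.09] w 0.0236
{"travel": [-0.0182, 0.0018, 0.0043], "spin": -0.18}
cassette_mid 0.71 [0.5425 0.0392 0.0963] [314. 305.]
```

View pics/p1.png

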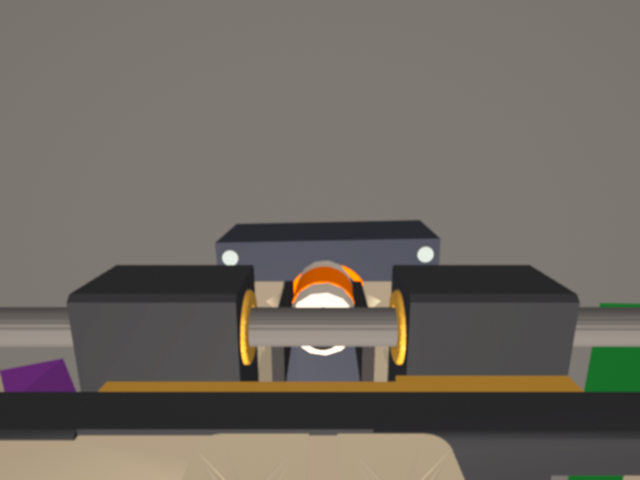

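Run:
```python
from h import *
c=cal("wrist"); im,d=r.capture("wrist"); s=r.get_state()
f=240/np.tan(np.radians(c["fov_y"]/2)); v,u=np.mgrid[:480,:640]
P=np.stack([(u-c["cx"])/f*d,(v-c["cy"])/f*d,d],-1)@rot(c).T+c["origin"]
g=(im.min(2)>170).astype(np.uint8)
def onplane(u,v,z):
    ray=rot(c)@[(u-c["cx"])/f,(v-c["cy"])/f,1]; o=np.array(c["origin"]); return o+ray*(z-o[2])/ray[2]
S=[]
for a in(230,425):
    q=np.argwhere(g[240:275,a-15:a+15]); p=q.mean(0)+[240,a-15]; S.append(onplane(p[1],p[0],.051)); print(p,S[-1],px(c,d,*p[::-1]))
S=np.array(S); mid=S.mean(0); dx=(S[0]-S[1]); yaw=np.degrees(np.arctan2(dx[1],dx[0])); print("mid",mid,"yaw",yaw,"sep",np.linalg.norm(dx))
A=np.array([.546,.1523]); yd=np.array([-np.sin(np.radians(yaw)),np.cos(np.radians(yaw))]); print("pocket from axle",A-.097*yd,"along mid line",mid[:2]+yd*((A-mid[:2])@yd-.097))
m=(d>0)&(np.hypot(P[...,0]-s["tcp_pos"][0],P[...,1]-s["tcp_pos"][1])<.025)&(im.min(2)>150)&(abs(P[...,2]-.117)<.006)
q=P[m]; print(m.sum(),q.min(0),q.max(0),s["tcp_pos"])
m=(d>0)&(np.hypot(P[...,0]-.541,P[...,1]-.036)<.02)&(P[...,2]>.065)&(P[...,2]<.125)&(P[...,0]<.547)&(P[...,0]>.534);print("front",np.percentile(P[m],[0,2,10,50],axis=0))
```

```text
[259.67832168 230.48951049] [0.58695931 0.02759288 0.051     ] [0.5865786  0.02721849 0.05237933]
[257.078125   425.41666667] [0.48681335 0.03404049 0.051     ] [0.48684925 0.03398969 0.05116767]
mid [0.53688633 0.03081669 0.051     ] yaw -3.6837385824136977 sep 0.1003532986381445
pocket from axle [0.53976784 0.05550041] along mid line [0.53848085 0.05558327]
916 [0.51777081 0.02396531 0.11412542] [0.55710274 0.04881097 0.12291198] [0.53951607 0.03565715 0.06468746]
front [[0.53400832 0.02357164 0.07503917]
 [0.53422562 0.02387278 0.07818687]
 [0.53529859 0.02420738 0.08591827]
 [0.53991359 0.02531201 0.11127154]]
```

Request:
{"op": "send_rows", "data": {
  "motion": [
    {"travel": [-0.01,0.001,0.005],"spin": 0},
    {"travel": [-0.007,0.001,0.004],"spin": 0},
    {"travel": [-0.002,0,0.002],"spin": 0},
    {"travel": [0,0,0],"spin": 0}
  ]
}}

```text
time_s: 8.57
tcp_pos: [0.5392, 0.0533, 0.0525]
eef_rot: [-179.0, -0.3, -95.2]
contact_force: [-0.2, -0.3, -0.5]
gripper_width: 0.0235
```

```bash
python3 -c "
from h import *
plan([.539,.055,.044],-94.5,1)"
```

```text
t 8.57 tcp [0.5392 0.0533 0.0525] rot [-178.96   -0.32  -95.18] f [-0.22 -0.31 -0.52] w 0.0235
{"travel": [-0.0018, 0.0005, 0.0085], "spin": -0.68}
```

Request:
{"op": "send_rows", "data": {
  "motion": [
    {"travel": [-0.0015,0.0005,0.004],"spin": -0.5},
    {"travel": [0,0,0.004],"spin": 0},
    {"travel": [0,0,0],"spin": 0},
    {"travel": [0,0,0],"spin": 0}
  ]
}}

```text
time_s: 8.9
tcp_pos: [0.5386, 0.0547, 0.0432]
eef_rot: [-179.0, -0.4, -94.6]
contact_force: [0.5, 1.0, -0.1]
gripper_width: 0.0232
```

Request:
{"op": "send_rows", "data": {
  "motion": [
    {"travel": [0,0,0.004],"spin": 0},
    {"travel": [0,0,0.004],"spin": 0},
    {"travel": [0,0,0],"spin": 0}
  ]
}}

```text
time_s: 9.15
tcp_pos: [0.5389, 0.0545, 0.0346]
eef_rot: [-179.0, -0.4, -94.6]
contact_force: [0.2, 0.1, -1.0]
gripper_width: 0.0241
```

Request:
{"op": "send_rows", "data": {
  "motion": [
    {"travel": [0,0,0.003],"spin": 0},
    {"travel": [0,0,0.003],"spin": 0},
    {"travel": [0,0,0.002],"spin": 0},
    {"travel": [0,0,0],"spin": 0}
  ]
}}

```text
time_s: 9.48
tcp_pos: [0.539, 0.0542, 0.0255]
eef_rot: [-179.0, -0.4, -94.6]
contact_force: [-0.1, 0.2, -0.7]
gripper_width: 0.0235
```

Request:
{"op": "send_rows", "data": {
  "motion": [
    {"travel": [0,0,0.001],"spin": 0},
    {"travel": [0,0,0.001],"spin": 0},
    {"travel": [0,0,0],"spin": 0}
  ]
}}

```text
time_s: 9.73
tcp_pos: [0.5393, 0.0542, 0.0243]
eef_rot: [-179.0, -0.4, -94.6]
contact_force: [0.1, -0.4, -0.6]
gripper_width: 0.0239
```

Request:
{"op": "send_rows", "data": {
  "motion": [
    {"travel": [0,0,0.001],"spin": 0},
    {"travel": [0,0,0.001],"spin": 0},
    {"travel": [0,0,0],"spin": 0}
  ]
}}

```text
time_s: 9.98
tcp_pos: [0.5398, 0.0543, 0.0244]
eef_rot: [-178.9, -0.4, -94.5]
contact_force: [-1.2, 0.4, -0.4]
gripper_width: 0.0236
```

The z reading stays at 0.0244 when told to go lower, which matches the expected pocket-floor height. Releasing.

Request:
{"op": "send_rows", "data": {
  "motion": [
    {"travel": [0,0,0],"spin": 0},
    {"travel": [0,0,0],"spin": 0},
    {"travel": [0,0,0],"spin": 0},
    {"travel": [0,0,0],"spin": 0},
    {"travel": [0,0,0],"spin": 0}
  ],
  "gripper": 0
}}

```text
time_s: 10.4
tcp_pos: [0.5401, 0.0545, 0.0243]
eef_rot: [-178.9, -0.3, -94.5]
contact_force: [-0.3, -0.1, 0.1]
gripper_width: 0.0435
```

Request:
{"op": "send_rows", "data": {
  "motion": [
    {"travel": [0,0,0],"spin": 0},
    {"travel": [0,0,-0.02],"spin": 0},
    {"travel": [0,0,-0.035],"spin": 0},
    {"travel": [0,0,-0.04],"spin": 0},
    {"travel": [0,0,-0.04],"spin": 0}
  ]
}}

```text
time_s: 10.82
tcp_pos: [0.531, 0.0529, 0.1533]
eef_rot: [-179.9, -0.9, -94.6]
contact_force: [1.3, 1.1, -0.8]
gripper_width: 0.0438
```

Run:
```python
from h import *
s=r.get_state(); print(s["tcp_pos"],s["eef_rot"],s["gripper_width"])
c=cal("wrist"); im,d=r.capture("wrist"); cv2.imwrite("pics/q1.png",im)
for t in("pocket","cassette_mid","axle","knob_mid"):
  for o in r.pinpoint("wrist",t)[:2]: print(t,round(o["conf"],2),w(c,o["at"]).round(4),np.round(proj(c,w(c,o["at"]))))
f=240/np.tan(np.radians(c["fov_y"]/2)); v,u=np.mgrid[:480,:640]
P=np.stack([(u-c["cx"])/f*d,(v-c["cy"])/f*d,d],-1)@rot(c).T+c["origin"]
for lo,hi in((.07,.079),(.08,.087)):
    m=(d>0)&(P[...,2]>lo)&(P[...,2]<hi)&(np.hypot(P[...,0]-.539,P[...,1]-.055)<.02);q=P[m]
    if len(q):print(lo,len(q),q.min(0),q.max(0),((q.min(0)+q.max(0))/2).round(4),np.median(q[:,2]))
```

```text
[0.5310068  0.05294231 0.15334538] [-179.93752591   -0.86717336  -94.64910398] 0.04382927961301041
pocket 0.95 [0.7803 0.1478 0.0522] [ 18. 375.]
pocket 0.64 [0.3079 0.1304 0.0486] [622. 308.]
axle 0.66 [ 0.7785 -0.0023  0.0014] [ 19. 178.]
axle 0.64 [0.5451 0.1511 0.0747] [314. 373.]
0.07 696 [0.52708913 0.04310565 0.07000089] [0.55140749 0.06742326 0.07865506] [0.5392 0.0553 0.0743] 0.07654828460350077
0.08 361 [0.53239805 0.0483363  0.0800248 ] [0.54627723 0.06242219 0.08446972] [0.5393 0.0554 0.0822] 0.08264097311653978
```

View pics/q1.png

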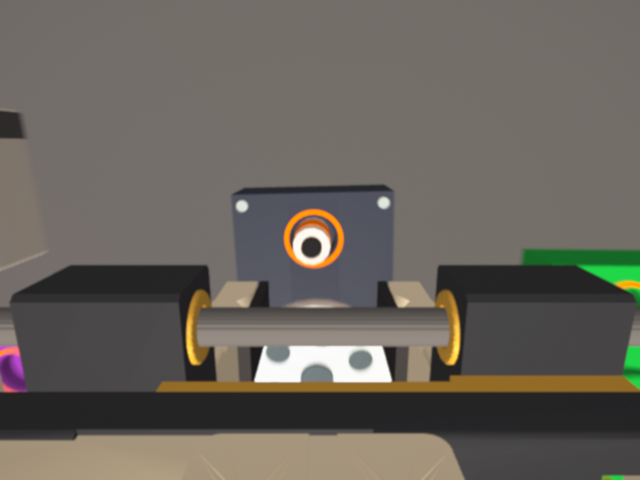

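The picture shows the cassette standing inside the orange ring at (312,243). Depth puts it at (0.539, 0.055) with its top at 0.0825, so it is on the floor and centred within about 1 mm. Now over the knob.

Request:
{"op": "send_rows", "data": {
  "motion": [
    {"travel": [-0.03,0.007,0],"spin": 0},
    {"travel": [-0.036,0.008,0],"spin": 0},
    {"travel": [-0.034,0.008,0],"spin": 0},
    {"travel": [-0.02,0.005,0],"spin": 0},
    {"travel": [0,0,0],"spin": 0}
  ],
  "gripper": 0.5
}}

```text
time_s: 11.48
tcp_pos: [0.5092, 0.1757, 0.1431]
eef_rot: [179.6, -1.2, -95.0]
contact_force: [-0.3, -0.4, 0.2]
gripper_width: 0.0649
```

Run:
```python
from h import *
for n in("wrist","scene"):
  c=cal(n); im,d=r.capture(n)
  for t in("knob_mid","axle"):
    for o in r.pinpoint(n,t)[:3]: print(n,t,round(o["conf"],2),w(c,o["at"]).round(4))
  f=240/np.tan(np.radians(c["fov_y"]/2)); v,u=np.mgrid[:480,:640]
  P=np.stack([(u-c["cx"])/f*d,(v-c["cy"])/f*d,d],-1)@rot(c).T+c["origin"]
  hsv=cv2.cvtColor(im,cv2.COLOR_BGR2HSV)
  k=((hsv[...,0]<6)|(hsv[...,0]>174))&(hsv[...,1]>150)&(np.hypot(P[...,0]-.513,P[...,1]-.179)<.04)
  for lo,hi in((.08,.109),(.109,.12)):
    m=k&(P[...,2]>lo)&(P[...,2]<hi);q=P[m]
    if len(q):print(n,lo,len(q),q.min(0).round(4),q.max(0).round(4),((q.min(0)+q.max(0))/2).round(4))
plan([.5127,.179,.0495],-94.5,1)
```

```text
wrist knob_mid 0.64 [0.5133 0.1779 0.096 ]
wrist axle 0.61 [0.5443 0.1504 0.0711]
wrist 0.08 295 [0.5022 0.1701 0.0801] [0.5194 0.1794 0.109 ] [0.5108 0.1747 0.0946]
wrist 0.109 933 [0.5024 0.17   0.1091] [0.5211 0.1895 0.1165] [0.5117 0.1797 0.1128]
scene knob_mid 0.94 [0.5113 0.1849 0.0919]
scene knob_mid 0.88 [0.3301 0.2653 0.0917]
scene knob_mid 0.87 [0.7693 0.2821 0.0938]
scene axle 0.85 [0.324  0.2229 0.0747]
scene axle 0.79 [0.5466 0.1546 0.0749]
scene axle 0.69 [0.7701 0.2415 0.0714]
scene 0.08 87 [0.5127 0.1694 0.0809] [0.5239 0.1837 0.1073] [0.5183 0.1765 0.0941]
scene 0.109 58 [0.5064 0.17   0.1092] [0.5233 0.188  0.1161] [0.5149 0.179  0.1127]
t 11.78 tcp [0.5102 0.1722 0.1446] rot [179.7   -1.14 -95.22] f [ 0.33 -0.2  -0.08] w 0.0655
{"travel": [-0.0089, -0.0023, 0.0949], "spin": -0.72}
```

Request:
{"op": "send_rows", "data": {
  "motion": [
    {"travel": [-0.003,-0.001,0.02],"spin": 0},
    {"travel": [-0.002,-0.001,0.02],"spin": 0},
    {"travel": [-0.001,0,0.02],"spin": 0},
    {"travel": [-0.001,0,0.012],"spin": 0},
    {"travel": [0,0,0],"spin": 0}
  ]
}}

```text
time_s: 12.2
tcp_pos: [0.515, 0.1738, 0.0719]
eef_rot: [179.9, -1.0, -95.6]
contact_force: [-0.7, -0.5, 0.4]
gripper_width: 0.0658
```

```bash
python3 -c "
from h import *
plan([.5125,.1795,.0495],-94.5,1)"
```

```text
t 12.2 tcp [0.515  0.1738 0.0719] rot [179.94  -0.95 -95.61] f [-0.75 -0.51  0.41] w 0.0658
{"travel": [-0.0058, 0.003, 0.0223], "spin": -1.11}
```

Request:
{"op": "send_rows", "data": {
  "motion": [
    {"travel": [-0.003,0.001,0.008],"spin": -0.6},
    {"travel": [-0.002,0.001,0.008],"spin": -0.5},
    {"travel": [-0.001,0.001,0.005],"spin": 0},
    {"travel": [0,0,0],"spin": 0}
  ]
}}

```text
time_s: 12.53
tcp_pos: [0.5135, 0.1786, 0.0506]
eef_rot: [-180.0, -0.9, -94.6]
contact_force: [0.2, -0.0, -0.0]
gripper_width: 0.0658
```

```bash
python3 -c "
from h import *
plan([.512,.1795,.0495],-94.5,1)"
```

```text
t 12.53 tcp [0.5135 0.1786 0.0506] rot [-179.99   -0.9   -94.56] f [ 0.15 -0.   -0.  ] w 0.0658
{"travel": [-0.0008, 0.0016, 0.001], "spin": -0.06}
```

Request:
{"op": "send_rows", "data": {
  "motion": [
    {"travel": [-0.001,0.001,0.0],"spin": 0},
    {"travel": [0,0,0],"spin": 0},
    {"travel": [0,0,0],"spin": 0},
    {"travel": [0,0,0],"spin": 0},
    {"travel": [0,0,0],"spin": 0}
  ],
  "gripper": -1,
  "squeeze": 40
}}

```text
time_s: 12.95
tcp_pos: [0.5134, 0.1807, 0.0522]
eef_rot: [-179.9, -0.8, -94.5]
contact_force: [0.3, 1.0, 0.9]
gripper_width: 0.0378
```

Request:
{"op": "send_rows", "data": {
  "motion": [
    {"travel": [0,0,0],"spin": 0},
    {"travel": [0,0,0],"spin": 0},
    {"travel": [0,0,0],"spin": 0},
    {"travel": [0,0,0],"spin": 0},
    {"travel": [0,0,0],"spin": 0}
  ]
}}

```text
time_s: 13.37
tcp_pos: [0.5135, 0.181, 0.0528]
eef_rot: [-179.8, -0.8, -94.5]
contact_force: [-0.2, -0.1, -1.3]
gripper_width: 0.0193
```

Holding the knob (width 19 mm). Next a helper that gives clockwise arc steps and the tangential force.

```bash
cat >> h.py <<'E'
def arc(deg,n,A=(.546,.1523),rad=.043):
    s=r.get_state(); p=np.array(s["tcp_pos"]); A=np.array(A); e=p[:2]-A; th=np.arctan2(e[1],e[0]); F=s["contact_force"][:2]
    t=np.array([np.sin(th),-np.cos(th)]); print("t",round(s["time_s"],2),"th",round(np.degrees(th),2),"r",round(np.hypot(*e),4),"z",p[2].round(4),"rot",s["eef_rot"].round(1),"Ftan",round(-F@t,2),"Frad",round(F@e/np.hypot(*e),2),"w",round(s["gripper_width"],4))
    M=R.from_euler('xyz',s["eef_rot"],degrees=True).as_matrix(); q=p[:2]
    for k in range(1,n+1):
        a=th-np.radians(deg)*k; g=A+rad*np.array([np.cos(a),np.sin(a)]); print((M.T@np.r_[g-q,(.0515-p[2])/n])[:].round(4)); q=g
E
python3 -c "
from h import *
arc(3,6)"
```

```text
t 13.37 th 138.49 r 0.0434 z 0.0528 rot [-179.8   -0.8  -94.5] Ftan 0.18 Frad 0.06 w 0.0193
[-0.0015 -0.0017  0.0002]
[-0.0017 -0.0015  0.0002]
[-0.0016 -0.0016  0.0002]
[-0.0015 -0.0017  0.0002]
[-0.0014 -0.0017  0.0002]
[-0.0013 -0.0018  0.0002]
```

Request:
{"op": "send_rows", "data": {
  "motion": [
    {"travel": [-0.0015,-0.0017,0],"spin": 0},
    {"travel": [-0.0017,-0.0015,0],"spin": 0},
    {"travel": [-0.0016,-0.0016,0],"spin": 0},
    {"travel": [0,0,0],"spin": 0}
  ]
}}

```text
time_s: 13.7
tcp_pos: [0.519, 0.1858, 0.0528]
eef_rot: [-179.9, -0.8, -94.5]
contact_force: [-0.4, 0.6, 0.8]
gripper_width: 0.0192
```

Request:
{"op": "send_rows", "data": {
  "motion": [
    {"travel": [-0.0015,-0.0017,0],"spin": 0},
    {"travel": [-0.0014,-0.0017,0],"spin": 0},
    {"travel": [-0.0013,-0.0018,0],"spin": 0},
    {"travel": [0,0,0],"spin": 0}
  ]
}}

```text
time_s: 14.03
tcp_pos: [0.5231, 0.1886, 0.0525]
eef_rot: [179.9, -0.9, -94.5]
contact_force: [-2.8, -0.2, 3.0]
gripper_width: 0.0191
```

```bash
python3 -c "
from h import *
arc(3,6)"
```

```text
t 14.03 th 122.26 r 0.043 z 0.0525 rot [179.9  -0.9 -94.5] Ftan 2.43 Frad 1.33 w 0.0191
[-0.0013 -0.0018  0.0001]
[-0.0012 -0.0019  0.0002]
[-0.0011 -0.002   0.0002]
[-0.001  -0.002   0.0002]
[-0.0009 -0.0021  0.0002]
[-0.0008 -0.0021  0.0002]
```

Take-up appears to be near 125°. Continuing in small steps to map the force.

Request:
{"op": "send_rows", "data": {
  "motion": [
    {"travel": [-0.0013,-0.0018,0],"spin": 0},
    {"travel": [-0.0012,-0.0019,0],"spin": 0},
    {"travel": [0,0,0],"spin": 0}
  ]
}}

```text
time_s: 14.28
tcp_pos: [0.5248, 0.1896, 0.0524]
eef_rot: [179.7, -1.1, -94.5]
contact_force: [-2.1, -0.8, 5.8]
gripper_width: 0.0189
```

Request:
{"op": "send_rows", "data": {
  "motion": [
    {"travel": [-0.0011,-0.002,0],"spin": 0},
    {"travel": [-0.001,-0.002,0],"spin": 0},
    {"travel": [0,0,0],"spin": 0}
  ]
}}

```text
time_s: 14.53
tcp_pos: [0.526, 0.1902, 0.0524]
eef_rot: [179.4, -1.3, -94.6]
contact_force: [-2.7, -0.5, 5.2]
gripper_width: 0.0192
```

```bash
python3 -c "
from h import *
arc(3,6)"
```

```text
t 14.53 th 117.83 r 0.0428 z 0.0524 rot [179.4  -1.3 -94.6] Ftan 2.61 Frad 0.85 w 0.0192
[-0.0013 -0.0018  0.0001]
[-0.0011 -0.002   0.0001]
[-0.001  -0.002   0.0001]
[-0.0008 -0.0021  0.0001]
[-0.0007 -0.0021  0.0001]
[-0.0006 -0.0022  0.0001]
```

The arm yields under load because each row restarts from the measured pose, so I need larger commanded steps and no zero rows while loaded.

Request:
{"op": "send_rows", "data": {
  "motion": [
    {"travel": [-0.0021,-0.0034,0],"spin": 0},
    {"travel": [-0.002,-0.0035,0],"spin": 0},
    {"travel": [-0.0018,-0.0036,0],"spin": 0}
  ]
}}

```text
time_s: 14.78
tcp_pos: [0.5312, 0.1922, 0.0519]
eef_rot: [178.8, -1.6, -94.6]
contact_force: [-12.0, -0.3, 11.4]
gripper_width: 0.0188
```

```bash
python3 -c "
from h import *
arc(6,3)"
```

```text
t 14.78 th 110.36 r 0.0426 z 0.0519 rot [178.8  -1.6 -94.6] Ftan 11.32 Frad 3.87 w 0.0188
[-0.002 -0.004  0.   ]
[-0.0012 -0.0043  0.    ]
[-0.0008 -0.0044  0.    ]
```

```bash
sed -i 's/^    s=r.get_state(); p=np.array(s\["tcp_pos"\]); A=np.array(A); e=/    s=r.get_state(); p=np.array(s["tcp_pos"])-.05*R.from_euler("xyz",s["eef_rot"],degrees=True).as_matrix()[:,2]*[1,1,0]; A=np.array(A); e=/' h.py; python3 -c "
from h import *
arc(6,3)
for p,o in(([.5135,.181,.0528],[-179.8,-.8,-94.5]),([.519,.1858,.0528],[-179.9,-.8,-94.5]),([.5231,.1886,.0525],[179.9,-.9,-94.5]),([.5248,.1896,.0524],[179.7,-1.1,-94.5]),([.526,.1902,.0524],[179.4,-1.3,-94.6]),([.5312,.1922,.0519],[178.8,-1.6,-94.6])):
    g=np.array(p)-.05*R.from_euler('xyz',o,degrees=True).as_matrix()[:,2]; e=g[:2]-[.546,.1523]; print(np.degrees(np.arctan2(e[1],e[0])).round(1),np.hypot(*e).round(4))
"
```

```text
t 14.78 th 108.34 r 0.0435 z 0.0519 rot [178.8  -1.6 -94.6] Ftan 11.44 Frad 3.47 w 0.0188
[-0.0011 -0.0044  0.    ]
[-0.0011 -0.0044  0.    ]
[-0.0006 -0.0045  0.    ]
138.0 0.0439
128.3 0.0436
121.5 0.0435
118.6 0.0436
116.4 0.0435
108.3 0.0434
```

Request:
{"op": "send_rows", "data": {
  "motion": [
    {"travel": [-0.0011,-0.0044,0],"spin": 0},
    {"travel": [-0.0011,-0.0044,0],"spin": 0}
  ]
}}

```text
time_s: 14.95
tcp_pos: [0.5364, 0.1933, 0.052]
eef_rot: [178.5, -1.8, -94.7]
contact_force: [-11.9, 2.1, 9.8]
gripper_width: 0.019
```

```bash
python3 -c "
from h import *
arc(6,3)"
```

```text
t 14.95 th 100.92 r 0.0432 z 0.052 rot [178.5  -1.8 -94.7] Ftan 11.27 Frad 4.31 w 0.019
[-0.0008 -0.0044  0.    ]
[-0.0005 -0.0045  0.    ]
[-0.0001 -0.0045  0.0001]
```

Request:
{"op": "send_rows", "data": {
  "motion": [
    {"travel": [-0.0008,-0.0044,0],"spin": 0},
    {"travel": [-0.0005,-0.0045,0],"spin": 0}
  ]
}}

```text
time_s: 15.12
tcp_pos: [0.542, 0.1938, 0.052]
eef_rot: [178.1, -1.8, -94.7]
contact_force: [-10.4, 2.3, 8.2]
gripper_width: 0.0194
```

```bash
python3 -c "
from h import *
arc(5,3)"
```

```text
t 15.12 th 93.07 r 0.0431 z 0.052 rot [178.1  -1.8 -94.7] Ftan 10.26 Frad 2.88 w 0.0194
[-0.0003 -0.0037  0.    ]
[-0.     -0.0038  0.0001]
[ 0.0003 -0.0037  0.0001]
```

Request:
{"op": "send_rows", "data": {
  "motion": [
    {"travel": [-0.0003,-0.0042,0],"spin": 0},
    {"travel": [0,-0.0042,0],"spin": 0}
  ]
}}

```text
time_s: 15.28
tcp_pos: [0.5484, 0.1936, 0.052]
eef_rot: [177.9, -1.9, -94.7]
contact_force: [-6.4, 0.4, 4.9]
gripper_width: 0.0194
```

```bash
python3 -c "
from h import *
arc(5,3)"
```

```text
t 15.28 th 84.29 r 0.043 z 0.052 rot [177.9  -1.9 -94.7] Ftan 6.4 Frad -0.29 w 0.0194
[ 0.0002 -0.0037  0.    ]
[ 0.0006 -0.0037  0.0001]
[ 0.0009 -0.0037  0.0001]
```

Request:
{"op": "send_rows", "data": {
  "motion": [
    {"travel": [0.0002,-0.0033,0],"spin": 0},
    {"travel": [0.0006,-0.0025,0],"spin": 0}
  ]
}}

```text
time_s: 15.45
tcp_pos: [0.5538, 0.1924, 0.0521]
eef_rot: [177.9, -1.9, -94.6]
contact_force: [-3.0, 0.7, 3.3]
gripper_width: 0.0189
```

```bash
python3 -c "
from h import *
arc(4,3)"
```

```text
t 15.45 th 76.72 r 0.0427 z 0.0521 rot [177.9  -1.9 -94.6] Ftan 3.07 Frad -0.04 w 0.0189
[ 0.0003 -0.003   0.0001]
[ 0.0008 -0.0029  0.0001]
[ 0.001  -0.0029  0.0001]
```

Request:
{"op": "send_rows", "data": {
  "motion": [
    {"travel": [0.0006,-0.0022,0],"spin": 0},
    {"travel": [0.0006,-0.0015,0],"spin": 0}
  ]
}}

```text
time_s: 15.62
tcp_pos: [0.5582, 0.191, 0.052]
eef_rot: [177.9, -1.9, -94.6]
contact_force: [-1.4, -1.4, 2.0]
gripper_width: 0.0189
```

```bash
python3 -c "
from h import *
arc(3,3)"
```

```text
t 15.62 th 70.64 r 0.0426 z 0.052 rot [177.9  -1.9 -94.6] Ftan 0.86 Frad -1.76 w 0.0189
[ 0.0003 -0.0023  0.0001]
[ 0.0007 -0.0021  0.0001]
[ 0.0008 -0.0021  0.0001]
```

Request:
{"op": "send_rows", "data": {
  "motion": [
    {"travel": [0.0004,-0.0012,0],"spin": 0},
    {"travel": [0,0,0],"spin": 0},
    {"travel": [0,0,0],"spin": 0}
  ]
}}

```text
time_s: 15.87
tcp_pos: [0.5604, 0.1902, 0.052]
eef_rot: [178.0, -1.9, -94.7]
contact_force: [-2.7, 0.2, 2.5]
gripper_width: 0.0189
```

```bash
python3 -c "
from h import *
arc(2,3)"
```

```text
t 15.87 th 67.55 r 0.0426 z 0.052 rot [178.   -1.9 -94.7] Ftan 2.6 Frad -0.87 w 0.0189
[ 0.0001 -0.0016  0.0001]
[ 0.0005 -0.0014  0.0001]
[ 0.0006 -0.0014  0.0001]
```

Estimated cam is about 1.0 rad (67.5°, take-up near 125.5°), and the force has fallen to plain friction. Letting go.

Request:
{"op": "send_rows", "data": {
  "motion": [
    {"travel": [0,0,0],"spin": 0},
    {"travel": [0,0,0],"spin": 0},
    {"travel": [0,0,0],"spin": 0},
    {"travel": [0,0,0],"spin": 0},
    {"travel": [0,0,0],"spin": 0}
  ],
  "gripper": 0.2
}}

```text
time_s: 16.28
tcp_pos: [0.5613, 0.1908, 0.0516]
eef_rot: [178.1, -1.8, -94.7]
contact_force: [-0.4, -0.0, 0.9]
gripper_width: 0.0467
```

Request:
{"op": "send_rows", "data": {
  "motion": [
    {"travel": [0,0,0],"spin": 0},
    {"travel": [0,0,0],"spin": 0},
    {"travel": [0,0,-0.015],"spin": 0},
    {"travel": [0,0,-0.03],"spin": 0},
    {"travel": [0,0,-0.04],"spin": 0}
  ]
}}

```text
time_s: 16.7
tcp_pos: [0.5592, 0.1906, 0.1296]
eef_rot: [177.3, -2.3, -94.7]
contact_force: [1.4, 1.1, 0.5]
gripper_width: 0.0529
```

```bash
cat > chk.py <<'E'
from h import *
s=r.get_state(); print(s["time_s"],s["tcp_pos"],s["eef_rot"],s["contact_force"],s["gripper_width"])
for n in("wrist","top","scene"):
  c=cal(n); im,d=r.capture(n); cv2.imwrite(f"pics/f_{n}.png",im)
  f=240/np.tan(np.radians(c["fov_y"]/2)); v,u=np.mgrid[:480,:640]
  P=np.stack([(u-c["cx"])/f*d,(v-c["cy"])/f*d,d],-1)@rot(c).T+c["origin"]
  hsv=cv2.cvtColor(im,cv2.COLOR_BGR2HSV)
  k=((hsv[...,0]<6)|(hsv[...,0]>174))&(hsv[...,1]>150)&(np.hypot(P[...,0]-.546,P[...,1]-.152)<.07)&(P[...,2]>.109)&(P[...,2]<.12)
  q=P[k]
  if len(q)>5:
    m=(q.min(0)+q.max(0))/2; print(n,len(q),m.round(4),np.degrees(np.arctan2(m[1]-.1523,m[0]-.546)).round(1),np.hypot(m[0]-.546,m[1]-.1523).round(4))
  for t in("cassette_mid","knob_mid","tin","canister_a","camera"):
    for o in r.pinpoint(n,t)[:2]:
      print(n,t,round(o["conf"],2),w(c,o["at"]).round(3))
  for lo,hi in((.07,.079),(.08,.087)):
    m=(d>0)&(P[...,2]>lo)&(P[...,2]<hi)&(np.hypot(P[...,0]-.539,P[...,1]-.055)<.02);q=P[m]
    if len(q)>20:print(" cass",lo,len(q),((q.min(0)+q.max(0))/2).round(4))
E
python3 chk.py
```

```text
16.7 [0.55921276 0.19056362 0.12956367] [177.28098793  -2.33930351 -94.71613945] [1.39006035 1.09572374 0.5268556 ] 0.05294834180095214
wrist 1086 [0.562  0.1908 0.1127] 67.5 0.0417
wrist cassette_mid 0.66 [0.542 0.055 0.056]
wrist knob_mid 0.77 [0.564 0.191 0.097]
wrist tin 0.75 [0.512 0.284 0.001]
 cass 0.07 887 [0.5392 0.0594 0.0745]
 cass 0.08 435 [0.5394 0.0579 0.0824]
top 113 [0.5629 0.19   0.1134] 65.8 0.0413
top cassette_mid 0.67 [0.542 0.051 0.056]
top knob_mid 0.9 [0.562 0.188 0.096]
top knob_mid 0.65 [0.336 0.262 0.091]
top tin 0.69 [ 0.511  0.288 -0.002]
top canister_a 0.67 [ 0.665 -0.239  0.   ]
top canister_a 0.61 [ 0.37  -0.199  0.001]
top camera 0.9 [ 0.78   0.001 -0.003]
 cass 0.07 124 [0.5408 0.055  0.0746]
 cass 0.08 60 [0.5408 0.0555 0.0828]
scene 51 [0.5639 0.1882 0.1119] 63.5 0.0401
scene cassette_mid 0.71 [0.536 0.057 0.054]
scene knob_mid 0.97 [0.563 0.196 0.092]
scene knob_mid 0.63 [0.768 0.283 0.089]
scene tin 0.68 [0.513 0.287 0.   ]
scene canister_a 0.7 [ 0.66  -0.24  -0.004]
scene canister_a 0.58 [ 0.37  -0.196 -0.002]
scene camera 0.85 [ 0.779  0.005 -0.   ]
 cass 0.07 88 [0.5395 0.0547 0.0743]
 cass 0.08 34 [0.54   0.0545 0.0816]
```

The knob stayed at about 67° after letting go. One lift clear, then a check that nothing moves.

Request:
{"op": "send_rows", "data": {
  "motion": [
    {"travel": [0,0,-0.03],"spin": 0},
    {"travel": [0,0,-0.03],"spin": 0},
    {"travel": [0,0,0],"spin": 0},
    {"travel": [0,0,0],"spin": 0},
    {"travel": [0,0,0],"spin": 0}
  ]
}}

```text
time_s: 18.02
tcp_pos: [0.5635, 0.1933, 0.1927]
eef_rot: [177.5, -2.2, -94.7]
contact_force: [-0.2, 0.3, 0.4]
gripper_width: 0.0527
```

```bash
python3 chk.py | grep -v -e tin -e cani -e camera
```

```text
18.0167 [0.56350986 0.19333963 0.19273312] [177.47580244  -2.20957718 -94.71191029] [-0.16066239  0.28196742  0.35427005] 0.05274120954413516
wrist 649 [0.5621 0.1907 0.1129] 67.3 0.0416
wrist cassette_mid 0.91 [0.543 0.056 0.059]
wrist knob_mid 0.93 [0.564 0.187 0.097]
 cass 0.07 732 [0.5395 0.0557 0.0745]
 cass 0.08 381 [0.5395 0.0554 0.0827]
top 123 [0.5632 0.1899 0.1131] 65.4 0.0414
top cassette_mid 0.72 [0.539 0.053 0.058]
top cassette_mid 0.63 [0.547 0.153 0.063]
top knob_mid 0.89 [0.566 0.19  0.098]
top knob_mid 0.66 [0.774 0.282 0.098]
 cass 0.07 126 [0.5406 0.0551 0.0747]
 cass 0.08 61 [0.5412 0.0554 0.0826]
scene 51 [0.564  0.1879 0.1121] 63.1 0.0399
scene cassette_mid 0.62 [0.54  0.057 0.053]
scene knob_mid 0.77 [0.77  0.285 0.091]
scene knob_mid 0.71 [0.329 0.267 0.094]
 cass 0.07 89 [0.5407 0.0545 0.0745]
 cass 0.08 35 [0.54   0.0541 0.082 ]
```

View pics/f_scene.png

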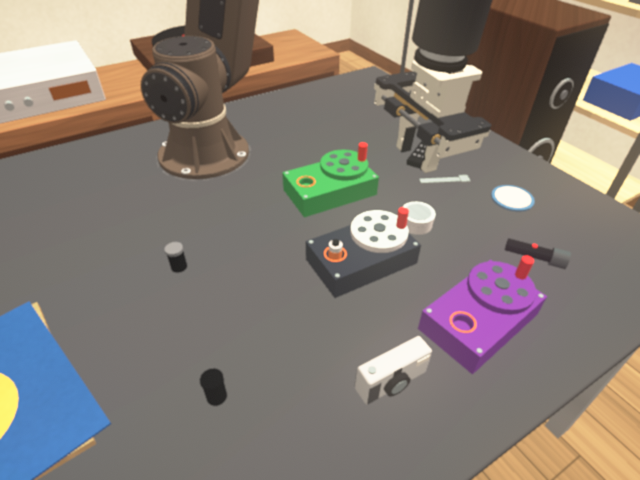

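The scene picture shows the cassette upright in the ring at (335,248), the knob at (402,217), the gripper well clear, and the canisters, camera and tin where they were.

```bash
python3 -c "
from h import *
r.close_job()"
```

```text
the job is handed in; nothing more can be done
```

The cassette stands in the dark blue-grey loader's pocket, and the flywheel rests just past its resistance peak. I handed the job in at about 18 s with nothing touching the robot.

- **Cassette:** it is upright on the pocket floor. It measures about (0.540, 0.055) against a pocket centre of about (0.539, 0.0555), with its top at 0.0825 m, as it should be when seated.
- **Flywheel:** I turned it clockwise by the knob from about 138° to 67.5°.
  - **Force:** it took up near 125°, peaked at about 11 N between 108° and 101°, and fell to 1–3 N by 70°. That puts the cam at roughly 1.0 rad, estimated since the joint is not measured.
  - **After letting go:** two wrist looks gave 67.5° and 67.3°, so it stayed put. The top and scene cameras gave 65° and 63°, also steady.
- **Other things:** the camera, both canisters and the tin were located again and showed no movement beyond measuring error.

**Disagreements:**
- **Fingertips:** they sit about 30 mm short of the reported TCP. My first grasp therefore shut on nothing above the cassette, without touching it. I measured the offset from depth and allowed for it afterwards.
- **Tool tilt:** it crept to about 2.7° during the loaded turn, with no visible effect.

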